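# Shut the bearing warmer and set its vent cap

### The job

Get the bench bearing warmer ready for a batch: push its open door fully shut so that it clicks home on its catch, then screw the knurled vent cap on top clockwise all the way down until it bottoms out. Back the cap off a quarter turn and finish still gripping it in both fingers, steady in that position, so that a mate can lock it; leave the loose parts on the bench where they are.

Things in the scene. Friction and masses are not known exactly. Their poses are not given: they have to be found in the camera images.
- warmer: the bearing warmer, a grey sheet-metal bench cabinet fixed to the bench, 180 deep (its x) x 260 wide (its y) x 170 high; its origin is the centre of its underside on the bench; its -x side is the front with the door, its z is up; the flat roof at 170 carries the vent cap and nothing else
- warmer_door (a joint): hinge of the warmer's door in rad: 0 fully shut, positive open (to at most 1.5). The door stays where it is left (light hinge friction) except on the last 0.09 rad, where a sprung ball catch first resists (about 3 N at the free edge) and, from about 0.03 rad on, pulls it home to 0; running onto the catch can jolt the wrist force by some 10 N before the door is home. Pushing it home with 10 to 20 N does no harm
- door_hinge (a point): a point on the door's upright hinge line, which runs up the warmer's front at its +y side; 135 above the bench. The door is a flat panel 190 wide x 130 high x 12 thick, from 25 to 155 above the bench; from the hinge line it runs to the warmer's -y when shut, and its free edge swings out to the warmer's -x as it opens. At joint value a the door runs from the hinge along (-sin a, -cos a) in the warmer's x, y and its outer face looks along (-cos a, sin a)
- door_push (a point): a point on the door's outer face to push on, 145 from the hinge line, 135 above the bench (20 below the door's top edge); the face is plain there. A 40 mm tall bar pull stands 20 out from the face 175 from the hinge line, from 41 to 89 above the bench
- vent_cap (a joint): turn of the vent cap about its upright axis in rad, positive counterclockwise seen from above: 0 bottomed out (a hard stop), growing as it is unscrewed, at most 5.5. Right-hand thread, so clockwise screws it down; it starts 1.9 to 2.8 up, already on the thread; friction 0.08 N m, it stays where it is left; it rises 8 mm a turn (1.27 mm a rad)
- vent_cap_center (a point): centre of the vent cap, half-way up: an upright round knurled aluminium cap 44 in diameter and 30 high on a 30 diameter collar 18 high on the warmer's roof, its underside 19 above the roof when bottomed out (then this point is 204 above the bench). A dark raised rib on its top runs from the centre to the rim; it points to the warmer's -x (the front) at joint value 0 and turns with the cap. Grip it across its diameter from above, at any yaw
- wheel_bearing: loose bystander: steel ring 62 in diameter, 18 high, lying flat to the warmer's +y side; origin at the centre of its underside
- oil_bottle: loose bystander: squeeze bottle 62 in diameter, 150 high with a pointed spout, standing to the warmer's -y side; origin at the centre of its underside
- piston: loose bystander: aluminium piston 52 in diameter, 44 high, standing to the warmer's -y side; origin at the centre of its underside

How it is judged:
On the way, in this order (a step that is already met when the one before it is completed fails the run):
1. the door is shut and seated on its catch (value of joint warmer_door below 0.02 rad), for 0.2 s.
2. the vent cap is screwed down until it bottoms out, the door still shut (value of joint vent_cap below 0.06 rad and value of joint warmer_door below 0.02 rad), for 0.1 s.
At the end, for the whole second after the job is handed in: The door is shut on its catch (within 0.02 rad), the cap has been bottomed out and then stands a quarter turn (1.57 +- 0.3 rad) up from the bottom, still, and the fingers grip it: more than 2 N of contact, with the grasp point within 25 mm of the cap's centre (value of joint warmer_door below 0.02 rad and value of joint vent_cap between 1.27 and 1.87 rad and velocity of joint vent_cap between -0.05 and 0.05 rad/s and contact force between the fingers and vent_cap above 2 N and distance between the grasp point and vent_cap_center below 0.025 m); the arm keeps its last pose, push and grip.
It fails at once if a loose part on the bench is disturbed (moved more than 20 mm) (distance of any of wheel_bearing, oil_bottle, piston from where it was at the start of the episode above 0.02 m).
It also fails if it takes over 72 s, if anything falls off the work surface, if the arm or the gripper's body presses on something with over 40 N, if the wrist force passes 120 N, or if a joint passes its speed limit or range.

### The arm

A 7-joint arm with a two-finger parallel gripper is mounted at the origin on the work surface. World frame = base frame: x ahead of the robot, y to its left, z up, the work surface at z = 0. Lengths are in m, angles in rad, forces in N, time in s.
With the tool pointing down it reaches from about 0.35 to 0.9 m from the base axis. Payload 19.9 kg.
Tool frame: the origin (TCP) lies midway between the tips of the shut fingers; the grasp point (between the pads) lies manip.grip_depth behind it (manip.grip_depth is the distance from the TCP to the grasp point, in m); z points along the fingers, x is the direction in which the jaws open and shut, and the axes are right-handed (so a half turn about z gives the same grasp; the last joint's range is limited). The gripper opens to 85 mm and grips with 20 to 120 N. Pads are 22 mm wide; open, the fingers measure 114 mm over their backs; the gripper's body (76 mm by 85 mm) begins 54 mm behind the grasp point. The pads swing forward as they close: fully open they stand 13 mm farther back than shut.
Start: joints at [-1.232, 0.417, -0.01, 1.614, 0.005, 1.111, -0.053], TCP at [0.232, 0.58, 0.231] pointing down, gripper open.
Joint ranges: [-2.81, 2.81], [-0.39, 2.02], [-1.27, 1.25], [0.06, 2.57], [-1.19, 4.33], [0.19, 2], [-2.82, 2.82]. Speed limits (rad/s): [1.89, 1.89, 2.39, 2.39, 3.01, 3.01, 3.01].

### API

Orientations are given as a unit quaternion [x, y, z, w].
In Python, from bench import manip gives the robot as it stands. Calls block until the motion is done:
- manip.move_pose(position, orientation): joint-space move of the TCP to a pose.
- manip.movel(position, ori=None, rate=0.15, until_force=None): straight line of the TCP; ori=None keeps the orientation; rate is the mean speed in m/s. With until_force (N) it stops when the force on the tool has changed by that much, and returns True; else False.
- manip.goto_joints(angles): joint-space move.
- manip.move_gripper(opening, f_grip=None): opening from 0.0 (shut) to 1.0 (fully open); f_grip is the grip in N (None keeps the last); returns when the fingers have stopped.
- manip.hold(seconds).
- manip.solve_ik(position, orientation): joint angles nearest the present ones, or None.
- manip.state(): the state.
- manip.capture(name): name is "scene" or "top" or "wrist"; returns (picture, depth): 420x560x3 uint8, red, green, blue; 420x560 float32, m along the optical axis (not along the pixel's ray), 0 where there is no reading.
- manip.get_calibration(name): a dict with "K" (3x3 intrinsics, pixels), "k1" (the pictures are not rectified: a ray, as slopes to the right and down, at radius r is drawn at 1 + k1 r^2 times it, then the intrinsics apply), "rvec" (rotation vector, rad) and "tvec" (3), from world to camera coordinates, as OpenCV has them; the wrist camera has in their place "tool_from_camera" (4x4, takes a point from camera to tool coordinates, whose origin is the TCP and whose axes are the tool frame's). Camera axes: x right, y down, z forward; pixel columns grow to the right and rows downward; lengths in m; the calibration is good to about 2 mm. A picture is of the moment at which its call begins: read the wrist's pose just before it. get_calibration takes no time and is no camera call.
A pose or a line that the arm cannot do raises manip.MotionError and nothing moves.
- manip.close_job(): hands the job in, once; it reports no verdict.
The state is a dict: "time": time; "q": joint angles; "qd": joint speeds; "tau": joint torques, N m; "position": TCP position; "eef_rot": TCP orientation; "force": force on the tool from outside, world axes, zero at the start; "wrist_torque": the same for the moment, N m; "grip_width": opening from 0.0 (shut) to 1.0 (fully open).
Only numpy, scipy, OpenCV 4.12 (cv2) and the standard library are available. Lean on these libraries where they do the work, as an engineer would, in place of code of your own. Each camera call takes 0.05 s, during which the arm holds its last target.

## Working session

There is one attempt and no reset: what is moved stays moved. The work goes in short steps, each a Python script; the robot and the scene stay as the last script left them, time stands still between calls to the robot, and variables do not carry over. Pictures are saved under pics/ and viewed, and the job is handed in when it is done.

```bash
ls; mkdir -p pics
cat > h.py <<'E'
import numpy as np, cv2
from bench import manip
from scipy.spatial.transform import Rotation as R
def cap(n,f):
    im,d=manip.capture(n); cv2.imwrite('pics/'+f+'.png',im[:,:,::-1]); np.save('pics/'+f+'.npy',d); return im,d
def und(cal,uv):
    K=np.array(cal['K']);uv=np.atleast_2d(np.array(uv,float))
    return cv2.undistortPoints(uv.reshape(-1,1,2),K,np.array([cal['k1'],0,0,0.])).reshape(-1,2)
def world(n,uv,depth,cal=None):
    cal=cal or manip.get_calibration(n); s=und(cal,uv); p=np.c_[s,np.ones(len(s))]*np.atleast_1d(depth)[:,None]
    Rm=R.from_rotvec(np.ravel(cal['rvec'])).as_matrix(); return (p-np.ravel(cal['tvec']))@Rm
def ray(n,uv,z):
    c=manip.get_calibration(n); s=und(c,uv); Rm=R.from_rotvec(np.ravel(c['rvec'])).as_matrix()
    d=np.c_[s,np.ones(len(s))]@Rm; o=-np.ravel(c['tvec'])@Rm
    return o+d*((z-o[2])/d[:,2])[:,None]
E
python3 - <<'E'
from h import *
for n in('scene','top','wrist'):
    im,d=cap(n,n+'0'); print(n,manip.get_calibration(n))
s=manip.state();print(s, manip.grip_depth)
E
```

```text
pics
scene {'K': array([[454.87194418,   0.        , 283.07168306],
       [  0.        , 454.87194418, 208.9298897 ],
       [  0.        ,   0.        ,   1.        ]]), 'k1': -0.026261468743911047, 'rvec': array([ 2.09505959, -2.03603099,  0.3094187 ]), 'tvec': array([0.01409554, 0.62200982, 0.813904  ])}
top {'K': array([[387.03390835,   0.        , 282.20877273],
       [  0.        , 387.03390835, 209.76475091],
       [  0.        ,   0.        ,   1.        ]]), 'k1': -0.06916367922764571, 'rvec': array([ 2.19431142, -2.22600177,  0.0361951 ]), 'tvec': array([0.0443161 , 0.60516437, 0.97917014])}
wrist {'K': array([[367.24337821,   0.        , 281.91955051],
       [  0.        , 367.24337821, 210.79073713],
       [  0.        ,   0.        ,   1.        ]]), 'k1': -0.02627892537557339, 'tool_from_camera': array([[ 9.99999657e-01, -1.31799129e-04, -8.18153573e-04,
         5.70662725e-04],
       [ 3.91764523e-04,  9.45169804e-01,  3.26579068e-01,
        -8.45398504e-02],
       [ 7.30251216e-04, -3.26579277e-01,  9.45169531e-01,
        -1.42580989e-01],
       [ 0.00000000e+00,  0.00000000e+00,  0.00000000e+00,
         1.00000000e+00]])}
{'time': 0.15, 'q': array([-1.23248678,  0.41777918, -0.0102759 ,  1.61402556,  0.00470863,
        1.11073862, -0.05303315]), 'qd': array([-0.00071149, -0.0003003 , -0.00031726, -0.00115953, -0.00062819,
       -0.00044069,  0.00089405]), 'tau': array([ 4.44288398e-04, -8.64743328e+01,  6.78877439e-01, -4.35055840e+01,
        1.91472319e-02,  5.80263702e-03, -4.45070532e-05]), 'position': array([0.23163781, 0.58019741, 0.23084447]), 'eef_rot': array([ 8.27884792e-01,  5.60897991e-01, -3.54855761e-04,  2.98986714e-04]), 'force': array([ 0.03211669, -0.23042389, -0.37105558]), 'wrist_torque': array([0.02194768, 0.01552061, 0.01177146]), 'grip_width': 1.0001671612742868} 0.0187
```

View pics/scene0.png

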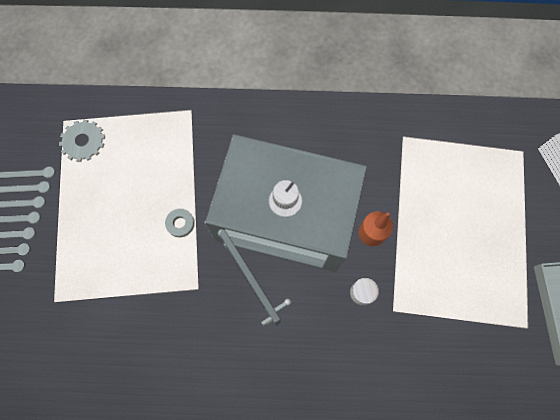

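View pics/top0.png

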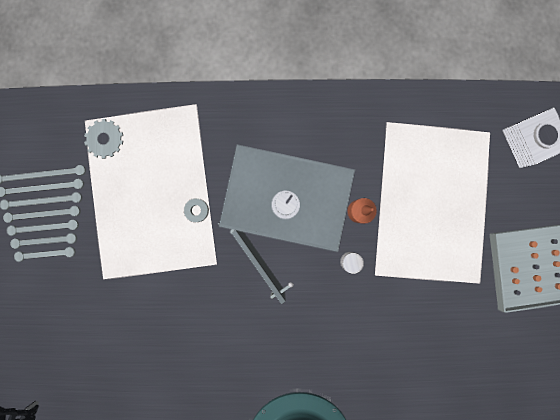

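View pics/wrist0.png

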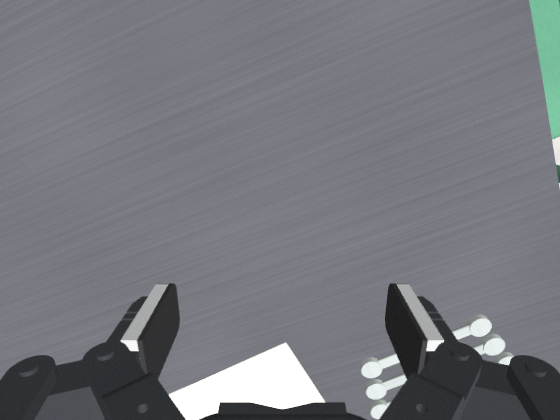

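The top view shows the roof with corners near (237,145), (354,170), (338,251) and (220,225). The cap is at (286,205) with its rib toward (292,196). The door runs from (233,231) to (283,302), the piston is at (351,263), the bottle at (363,211) and the ring at (196,210). Next I'll measure these with depth and height masks.

```bash
cat > m.py <<'E'
from h import *
def cloud(n,f):
    d=np.load('pics/'+f+'.npy'); v,u=np.nonzero(d>0); return np.c_[u,v],world(n,np.c_[u,v].astype(float),d[v,u])
if __name__=='__main__':
  for n in('top','scene'):
    uv,P=cloud(n,n+'0'); near=(abs(P[:,0]-.55)<.3)&(abs(P[:,1])<.3)
    def rect(z,t,nm,ex=None):
        m=near&(abs(P[:,2]-z)<t)
        img=np.zeros((420,560),np.uint8); img[uv[m][:,1],uv[m][:,0]]=255
        cnt,_=cv2.findContours(img,cv2.RETR_EXTERNAL,cv2.CHAIN_APPROX_NONE)
        for c in sorted(cnt,key=cv2.contourArea)[::-1][:3]:
            if cv2.contourArea(c)<30: continue
            W=ray(n,c.reshape(-1,2),z)[:,:2]
            r=cv2.minAreaRect((W*1000).astype(np.float32)); print(n,nm,np.round(r[0],1),np.round(r[1],1),round(r[2],2), 'circ',np.round(cv2.minEnclosingCircle((W*1000).astype(np.float32)),1) if 0 else '')
            print('   box',np.round(cv2.boxPoints(r),0).tolist())
    rect(.17,.006,'roof'); rect(.155,.005,'door'); rect(.222,.008,'cap'); rect(.018,.006,'ring');rect(.044,.006,'piston');rect(.12,.03,'bottle')
E
python3 m.py
```

```text
top roof [627.9  26. ] [260.  180.2] 77.16 circ 
   box [[511.0, -81.0], [687.0, -121.0], [745.0, 133.0], [569.0, 173.0]]
top door [479.3  89.9] [189.4  13.1] 34.45 circ 
   box [[398.0, 42.0], [405.0, 31.0], [561.0, 138.0], [554.0, 149.0]]
top cap [613.3  30. ] [42.9 43.9] 62.57 circ 
   box [[584.0, 21.0], [623.0, 1.0], [643.0, 39.0], [604.0, 59.0]]
top ring [609.3 255.2] [58.6 58.3] 89.47 circ 
   box [[580.0, 226.0], [638.0, 226.0], [639.0, 284.0], [580.0, 285.0]]
top piston [ 471.3 -135.2] [47.  49.2] 89.08 circ 
   box [[446.0, -158.0], [495.0, -159.0], [496.0, -112.0], [447.0, -111.0]]
top bottle [489.3  71.9] [189.7  36.6] 34.15 circ 
   box [[401.0, 34.0], [421.0, 3.0], [578.0, 110.0], [558.0, 140.0]]
top bottle [ 598.9 -155. ] [22.5 20.4] 62.73 circ 
   box [[585.0, -160.0], [603.0, -170.0], [613.0, -150.0], [595.0, -140.0]]
scene roof [627.8  24.9] [259.8 181.6] 77.18 circ 
   box [[510.0, -82.0], [688.0, -122.0], [745.0, 131.0], [568.0, 172.0]]
scene door [479.5  88.7] [189.8  12. ] 34.27 circ 
   box [[398.0, 40.0], [405.0, 30.0], [561.0, 137.0], [555.0, 147.0]]
scene ca
[... 271 characters left out ...]
rc 
   box [[576.0, 281.0], [581.0, 221.0], [642.0, 227.0], [637.0, 286.0]]
scene piston [560.  46.] [217.3  12.6] 77.17 circ 
   box [[530.0, -59.0], [542.0, -61.0], [590.0, 151.0], [578.0, 153.0]]
scene piston [ 471.6 -136.6] [47.7 48.7] 1.5 circ 
   box [[447.0, -113.0], [448.0, -162.0], [496.0, -160.0], [495.0, -112.0]]
scene bottle [ 597.9 -159. ] [20.1 34.5] 45.61 circ 
   box [[579.0, -154.0], [603.0, -178.0], [617.0, -164.0], [593.0, -140.0]]
scene bottle [515.7 -67.6] [32.4 12.3] 76.07 circ 
   box [[506.0, -82.0], [518.0, -85.0], [526.0, -53.0], [514.0, -50.0]]
scene bottle [567.  163.3] [38.4 18.3] 76.66 circ 
   box [[554.0, 147.0], [571.0, 143.0], [580.0, 180.0], [563.0, 184.0]]
```

```bash
cat >> h.py <<'E'
YAW=np.deg2rad(-12.83); WC=np.array([.628,.0255])
Rw=np.array([[np.cos(YAW),-np.sin(YAW)],[np.sin(YAW),np.cos(YAW)]])
def w2(p): return WC+Rw@np.array(p)
def quat(th): return [np.cos(th/2),np.sin(th/2),0,0]
HIN=np.array([-.0903,.0948])
def doorpose(a,off,z=.122,s=.145):
    d=np.array([-np.sin(a),-np.cos(a)]); n=np.array([-np.cos(a),np.sin(a)])
    p=w2(HIN+s*d+(.012+.011+off)*n)
    return [p[0],p[1],z], quat(YAW+np.pi/2-a)
E
python3 - <<'E'
from h import *
manip.move_gripper(0.0)
p,q=doorpose(.747,.035,.24); print(p,manip.solve_ik(p,q))
manip.move_pose(p,q)
p,q=doorpose(.747,.035); manip.movel(p,q)
s=manip.state(); print(s['time'],s['position'],s['force'],s['grip_width'])
cap('top','top1');cap('scene','scene1')
E
```

```text
[np.float64(0.40857837177312106), np.float64(0.10400111498367447), 0.24] [-0.74204624  0.02788766  0.43023527  2.08922585 -0.01359034  1.02706036
  0.2949433 ]
3.6917 [0.4089733  0.10419681 0.12257101] [-0.78328334 -1.41732694  0.77289056] -0.00036712431584945404
```

View pics/scene1.png

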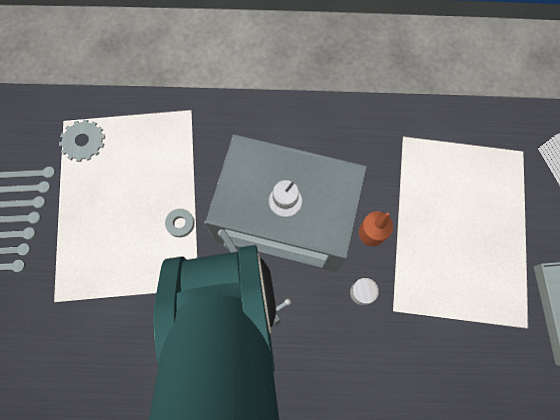

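The arm and tool stand on the door's outer side at about (215,280), clear of the loose parts. I'll push the door along its arc.

Run:
```python
from h import *
p,q=doorpose(.747,.003); manip.movel(p,q,rate=.06)
for a in (.6,.45,.3,.18):
    p,q=doorpose(a,0); manip.movel(p,q,rate=.08)
    s=manip.state(); print(a,round(s['time'],2),np.round(s['force'],1))
p,q=doorpose(.08,0); manip.movel(p,q,rate=.06); s=manip.state(); print(.08,round(s['time'],2),np.round(s['force'],1))
p,q=doorpose(0,-.010); r=manip.movel(p,q,rate=.03,until_force=15)
s=manip.state(); print(r,s['time'],s['position'],p,s['force'])
manip.hold(.4); s=manip.state(); print(s['force'],s['position'])
w=Rw.T@(s['position'][:2]-WC); print('warmer xy',w)
```

```text
0.6 4.93 [-0.6  0.1 -0.4]
0.45 5.36 [ 0.1 -0.6  0.2]
0.3 5.78 [-0.5  0.3  0.1]
0.18 6.15 [-0.7  0.5  0.7]
0.08 6.54 [-0.4  0.6 -0.4]
True 7.05 [0.50621829 0.00246174 0.12119188] [np.float64(0.51613170404589), np.float64(-0.0005079672470507286), 0.122] [-1.91014763  0.84431262  0.90202992]
[-4.32065461  3.97504107  1.07136779] [0.50630143 0.00244362 0.12118757]
warmer xy [-0.11354027 -0.049505  ]
```

Run:
```python
from h import *
p,q=doorpose(0,-.012); r=manip.movel(p,q,rate=.02,until_force=12)
s=manip.state(); print(r,s['force'],Rw.T@(s['position'][:2]-WC))
manip.hold(.4); s=manip.state(); print(s['time'],s['force'],Rw.T@(s['position'][:2]-WC))
p,q=doorpose(0,.04); manip.movel(p,q)
p,q=doorpose(0,.06,.30); manip.movel(p,q,rate=.25)
print(manip.state()['position'],manip.state()['time'])
cap('top','top2');cap('scene','scene2');cap('wrist','wrist2')
```

```text
True [-0.75090626 -0.13764409  0.40131911] [-0.11374027 -0.04957354]
8.0917 [-0.56103448  0.25211292 -0.54027709] [-0.11410397 -0.04946792]
[0.44764498 0.01493337 0.29891238] 9.3667
```

View pics/top2.png

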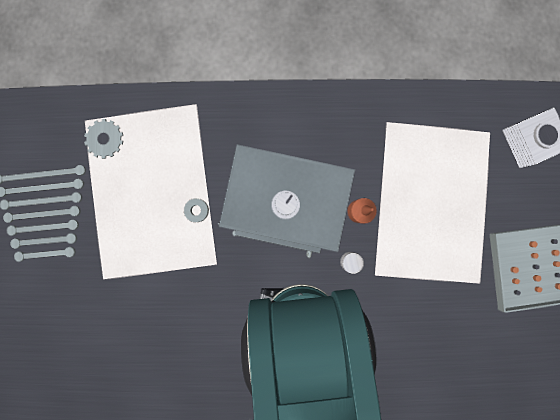

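View pics/wrist2.png

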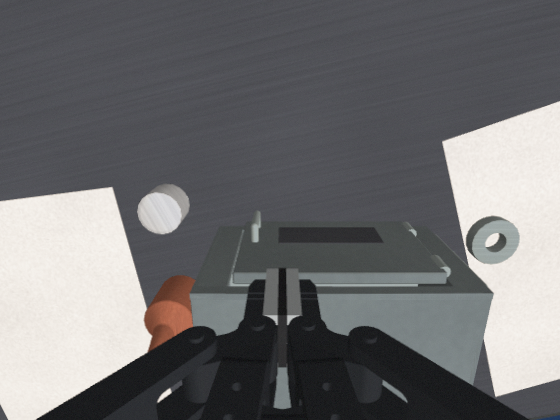

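The top view shows the door folded against the front, from (232,232) to (322,250). The wrist view shows it nearly flush. I'll measure its angle from the door-top points.

Run:
```python
from h import *
from m import cloud
for f in('top2','scene2'):
    n=f[:-1]; uv,P=cloud(n,f)
    L=(P[:,:2]-WC)@Rw
    m=(abs(P[:,2]-.155)<.006)&(L[:,0]<-.085)&(L[:,0]>-.125)&(abs(L[:,1])<.11)
    for lo,hi in((-.095,-.06),(-.06,-.02),(-.02,.02),(.02,.06),(.06,.095)):
        k=m&(L[:,1]>lo)&(L[:,1]<hi); 
        if k.sum(): print(f,lo,k.sum(),np.round(L[k,0].mean()*1000,1),np.round(L[k,0].min()*1000,1),np.round(L[k,0].max()*1000,1))
    # outer face
    m=(P[:,2]>.09)&(P[:,2]<.145)&(L[:,0]<-.085)&(L[:,0]>-.14)&(abs(L[:,1])<.09)
    if m.sum()>30: print('face',m.sum(),np.polyfit(L[m,1],L[m,0],1))
# wrist
d=np.load('pics/wrist2.npy'); s=manip.state(); c=manip.get_calibration('wrist')
v,u=np.nonzero((d>0.05)); sl=und(c,np.c_[u,v].astype(float)); p=np.c_[sl,np.ones(len(sl))]*d[v,u][:,None]
T=np.array(c['tool_from_camera']); p=p@T[:3,:3].T+T[:3,3]; P=R.from_quat(s['eef_rot']).apply(p)+s['position']
L=(P[:,:2]-WC)@Rw
for nm,m in (('doorface',(P[:,2]>.1)&(P[:,2]<.148)&(L[:,0]<-.08)&(L[:,0]>-.14)&(abs(L[:,1])<.085)),('doortop',(abs(P[:,2]-.156)<.005)&(L[:,0]<-.09)&(L[:,0]>-.14)&(abs(L[:,1])<.085)),('front',(P[:,2]>.158)&(P[:,2]<.166)&(L[:,0]<-.08)&(L[:,0]>-.1)&(abs(L[:,1])<.12)),('roof',(P[:,2]>.166)&(P[:,2]<.175)&(abs(L[:,0])<.1)&(abs(L[:,1])<.12))):
    print(nm,m.sum(), np.polyfit(L[m,1],L[m,0],1) if m.sum()>20 else '', L[m,0].min() if m.sum() else'')
```

```text
top2 -0.095 81 -96.6 -102.0 -91.1
top2 -0.06 96 -96.6 -102.4 -91.0
top2 -0.02 94 -96.6 -102.2 -91.1
top2 0.02 96 -96.6 -102.2 -91.1
top2 0.06 81 -96.6 -102.1 -91.2
doorface 3964 [ 0.00173481 -0.10277468] -0.10382098792543559
doortop 2294 [ 0.01481798 -0.09772857] -0.10382034798983292
front 983 [ 0.00233247 -0.09058889] -0.09186737664532296
roof 10730 [ 0.04348884 -0.0613477 ] -0.09198055878317654
```

The door is shut: its face and the cabinet front agree within 0.001 rad. Next I'll measure the cap's centre and rib.

Run:
```python
from h import *
from m import cloud
for f in('top0','scene0','top2','scene2'):
    n=f[:-1]; im=cv2.imread('pics/'+f+'.png'); uv,P=cloud(n,f)
    m=(P[:,2]>.214)&(P[:,2]<.235)&(np.hypot(P[:,0]-.612,P[:,1]-.029)<.04)
    g=im[uv[m][:,1],uv[m][:,0]].mean(1); zt=np.median(P[m,2])
    img=np.zeros((420,560),np.uint8); img[uv[m][:,1],uv[m][:,0]]=255
    c=max(cv2.findContours(img,0,cv2.CHAIN_APPROX_NONE)[0],key=cv2.contourArea)
    W=ray(n,c.reshape(-1,2),zt)[:,:2]; (cx,cy),r=cv2.minEnclosingCircle((W*1000).astype(np.float32))
    e=cv2.fitEllipse((W*1000).astype(np.float32))
    dk=m.copy(); dk[m]=g<110
    rb=ray(n,uv[dk].astype(float),zt+.002)[:,:2]; rb=rb[np.hypot(rb[:,0]-e[0][0]/1e3,rb[:,1]-e[0][1]/1e3)<.0205]
    v=Rw.T@(rb.mean(0)-np.array(e[0])/1e3); ang=np.arctan2(v[1],v[0])
    print(f,zt,cx,cy,r,np.round(e[0],1),np.round(e[1],1),len(rb),v,'joint',(ang-np.pi)%(2*np.pi))
for th in np.arange(-1.6,4.7,.3):
    q=manip.solve_ik([.6125,.0292,.25],quat(th)); print(round(th,2),None if q is None else np.round(q,2))
```

```text
top0 0.22169079256856677 613.1222534179688 29.626310348510742 22.7166748046875 [613.3  29.6] [42.6 42.8] 16 [ 0.00915441 -0.00369699] joint 2.7577730801183935
scene0 0.22208541544918092 611.8709106445312 28.140722274780273 23.263898849487305 [612.1  28.2] [43.1 44.9] 23 [ 0.01052938 -0.00346332] joint 2.823819281965501
top2 0.22172927884467886 613.1205444335938 29.62690544128418 22.715553283691406 [613.3  29.6] [42.6 42.8] 14 [ 0.0095573  -0.00404854] joint 2.740902784632912
  return _methods._mean(a, axis=axis, dtype=dtype,
  ret = ret.dtype.type(ret / rcount)
Traceback (most recent call last):
ValueError: max() iterable argument is empty
```

Run:
```python
from h import *
for th in np.arange(-1.6,4.7,.3):
    q=manip.solve_ik([.6125,.0292,.19],quat(th)); print(round(th,2),None if q is None else np.round(q,2))
print(manip.state()['q'],manip.state()['time'])
```

```text
-1.6 [-0.56  0.5   0.63  1.7  -0.33  1.05 -1.42]
-1.3 [-0.53  0.49  0.58  1.7  -0.31  1.04 -1.14]
-1.0 [-0.51  0.49  0.55  1.7  -0.29  1.04 -0.86]
-0.7 [-0.48  0.48  0.51  1.7  -0.27  1.03 -0.58]
-0.4 [-0.45  0.47  0.47  1.7  -0.24  1.03 -0.3 ]
-0.1 [-0.43  0.47  0.45  1.7  -0.23  1.03 -0.01]
0.2 [-0.41  0.46  0.41  1.7  -0.21  1.03  0.27]
0.5 [-0.39  0.46  0.38  1.7  -0.19  1.02  0.56]
0.8 [-0.38  0.46  0.38  1.7  -0.19  1.02  0.86]
1.1 [-0.38  0.46  0.38  1.7  -0.19  1.02  1.16]
1.4 [-0.38  0.46  0.37  1.7  -0.19  1.02  1.46]
1.7 [-0.38  0.46  0.37  1.7  -0.19  1.02  1.76]
2.0 [-0.37  0.46  0.36  1.7  -0.18  1.02  2.05]
2.3 [-0.32  0.45  0.29  1.69 -0.15  1.02  2.32]
2.6 [-0.29  0.45  0.25  1.69 -0.13  1.02  2.61]
2.9 [ 0.55  0.6  -0.91  1.66  0.51  1.14  2.4 ]
3.2 [ 0.65  0.69 -1.09  1.66  0.65  1.2   2.61]
3.5 [-0.83  0.69  1.08  1.71 -0.66  1.16 -2.35]
3.8 [-0.83  0.69  1.08  1.71 -0.66  1.16 -2.05]
4.1 [-0.83  0.69  1.08  1.71 -0.66  1.16 -1.75]
4.4 [-0.83  0.69  1.08  1.71 -0.66  1.16 -1.45]
4.7 [-0.56  0.5   0.62  1.7  -0.33  1.05 -1.41]
[-0.42224903  0.02284318  0.32688449  1.95238118 -0.00742106  1.16986263
  1.25414989] 9.5167
```

Run:
```python
from h import *
X,Y=.6126,.0290
manip.move_gripper(1.0,f_grip=50)
manip.move_pose([X,Y,.29],quat(1.9))
manip.movel([X,Y,.186],quat(1.9),rate=.1,until_force=10)
s=manip.state(); print(s['time'],s['position'],s['force'],s['q'])
manip.move_gripper(0.0,f_grip=50)
s=manip.state(); print(s['time'],s['position'],s['force'],s['wrist_torque'],s['grip_width'],s['grip_width']*85)
cap('scene','scene3');cap('top','top3')
```

```text
12.1917 [0.61293238 0.02900995 0.18666796] [-0.41500669 -0.19347526  0.33564195] [-0.36169572  0.45837991  0.3503576   1.69767799 -0.17978417  1.01619445
  1.95022145]
12.65 [0.61268862 0.02909243 0.18641378] [-3.0419651   0.37069257  5.85115036] [ 0.16659713  0.45966594 -0.02596852] 0.5051272092964543 42.93581279019861
```

View pics/scene3.png

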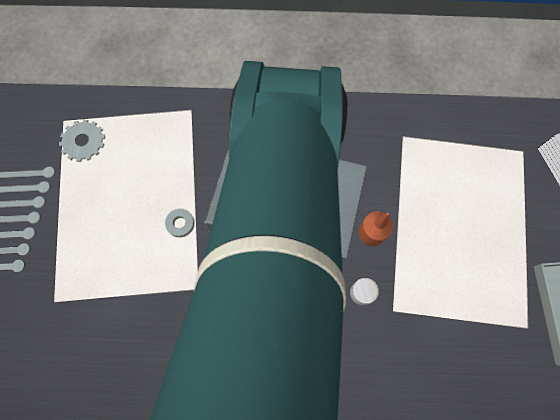

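The arm hides the cap, but the 43 mm finger width matches the 44 mm cap. I'll screw it down in small steps while watching the wrist moment.

```bash
cat >> h.py <<'E'
X,Y=.6126,.0290; TH0=1.9; Z0=.186
def turn(th):
    manip.move_pose([X,Y,Z0+.00127*(th-TH0)],quat(th)); s=manip.state()
    e=R.from_quat(s['eef_rot']).as_matrix(); y=np.arctan2(e[1,0],e[0,0])
    print('cmd %.2f yaw %.3f t %.2f'%(th,y,s['time']),'F',np.round(s['force'],1),'T',np.round(s['wrist_torque'],2),'w %.3f'%s['grip_width'],np.round(s['position'],4)); return s,y
E
python3 - <<'E'
from h import *
for d in (.2,.5,.8,1.1,1.4,1.7,2.0,2.25,2.4):
    s,y=turn(TH0-d)
    if abs(s['wrist_torque'][2])>.35: print('stop');break
E
```

```text
cmd 1.70 yaw 1.699 t 13.05 F [-2.8  0.   6.2] T [ 0.15  0.51 -0.08] w 0.504 [0.6127 0.0292 0.1861]
cmd 1.40 yaw 1.400 t 13.43 F [-2.9  1.3  7. ] T [ 0.24  0.53 -0.15] w 0.503 [0.6127 0.0293 0.1858]
cmd 1.10 yaw 1.100 t 13.80 F [-2.8  1.9  6.2] T [ 0.4   0.47 -0.11] w 0.505 [0.6128 0.0294 0.1854]
cmd 0.80 yaw 0.800 t 14.18 F [-1.9  1.8  6. ] T [ 0.45  0.44 -0.15] w 0.504 [0.6128 0.0295 0.185 ]
cmd 0.50 yaw 0.501 t 14.54 F [-1.   3.1  6.1] T [ 0.62  0.19 -0.1 ] w 0.510 [0.6129 0.0296 0.1846]
cmd 0.20 yaw 0.203 t 14.91 F [0.2 3.  5.5] T [ 0.66 -0.02 -0.12] w 0.501 [0.613  0.0296 0.1843]
cmd -0.10 yaw -0.095 t 15.28 F [1.5 3.3 5.3] T [ 0.69 -0.23 -0.09] w 0.500 [0.6131 0.0297 0.1839]
cmd -0.35 yaw -0.344 t 15.61 F [2.  3.1 5.8] T [ 0.74 -0.48 -0.07] w 0.503 [0.6132 0.0296 0.1836]
cmd -0.50 yaw -0.493 t 15.87 F [2.5 4.  5.6] T [ 0.81 -0.61 -0.12] w 0.501 [0.6133 0.0295 0.1834]
```

Run:
```python
from h import *
d=2.4
while d<3.05:
    d+=.05
    s,y=turn(TH0-d)
    if abs(s['wrist_torque'][2])>.5: print('stop');break
manip.hold(.2); print(manip.state()['wrist_torque'])
```

```text
cmd -0.55 yaw -0.542 t 16.12 F [3.9 4.1 5.9] T [ 0.82 -0.71 -0.12] w 0.509 [0.6133 0.0296 0.1833]
cmd -0.60 yaw -0.592 t 16.37 F [3.8 4.4 4.7] T [ 0.82 -0.74 -0.07] w 0.499 [0.6133 0.0296 0.1833]
cmd -0.65 yaw -0.642 t 16.62 F [5.1 3.8 5.6] T [ 0.91 -0.75 -0.09] w 0.503 [0.6133 0.0296 0.1832]
cmd -0.70 yaw -0.692 t 16.87 F [4.  4.1 5.1] T [ 0.83 -0.82 -0.11] w 0.500 [0.6134 0.0295 0.1832]
cmd -0.75 yaw -0.742 t 17.12 F [4.6 3.8 5.8] T [ 0.76 -0.84 -0.1 ] w 0.503 [0.6134 0.0295 0.1831]
cmd -0.80 yaw -0.792 t 17.37 F [5.1 4.1 5.6] T [ 0.8  -0.88 -0.04] w 0.505 [0.6134 0.0295 0.183 ]
cmd -0.85 yaw -0.842 t 17.62 F [3.8 3.2 5.4] T [ 0.77 -0.9  -0.11] w 0.504 [0.6134 0.0295 0.183 ]
cmd -0.90 yaw -0.891 t 17.87 F [0.8 1.1 7.5] T [ 0.28 -0.17  1.45] w 0.503 [0.6131 0.0292 0.1829]
stop
[ 0.29975707 -0.22098688  1.38848187]
```

The wrist moment jumped to 1.45 N m at yaw −0.89, after 2.79 rad of turn. The rib measurement gave about 2.76, so the cap is bottomed. I'll back off to yaw about 0.70.

Run:
```python
from h import *
for th in (-.85,-.7,-.4,-.1,.2,.5,.70): turn(th)
manip.hold(.5); s=manip.state(); print(s['time'],s['wrist_torque'],s['force'],s['qd'].round(3))
im,d=cap('wrist','wrist4'); cap('top','top4')
```

```text
cmd -0.85 yaw -0.842 t 18.32 F [2.  2.5 6.3] T [ 0.48 -0.33  0.06] w 0.503 [0.6131 0.0292 0.1829]
cmd -0.70 yaw -0.696 t 18.57 F [4.2 2.4 6.7] T [ 0.63 -0.51  0.04] w 0.503 [0.6131 0.0292 0.1831]
cmd -0.40 yaw -0.404 t 18.94 F [2.8 3.8 8.6] T [ 0.72 -0.61  0.06] w 0.505 [0.613  0.0292 0.1835]
cmd -0.10 yaw -0.104 t 19.31 F [3.1 4.4 8.7] T [ 0.71 -0.54  0.12] w 0.502 [0.6131 0.0292 0.1838]
cmd 0.20 yaw 0.196 t 19.68 F [2.5 3.6 9.8] T [ 0.71 -0.54  0.08] w 0.502 [0.6131 0.0292 0.1842]
cmd 0.50 yaw 0.496 t 20.04 F [ 1.6  4.2 10. ] T [ 0.77 -0.5   0.06] w 0.502 [0.6131 0.0292 0.1846]
cmd 0.70 yaw 0.696 t 20.34 F [2.2 4.  9.7] T [ 0.74 -0.48  0.08] w 0.500 [0.6131 0.0292 0.1849]
20.8417 [ 0.67582416 -0.44790124 -0.02085529] [1.61151606 2.77812968 9.65924807] [-0.001  0.002  0.003 -0.002 -0.     0.001  0.   ]
```

View pics/wrist4.png

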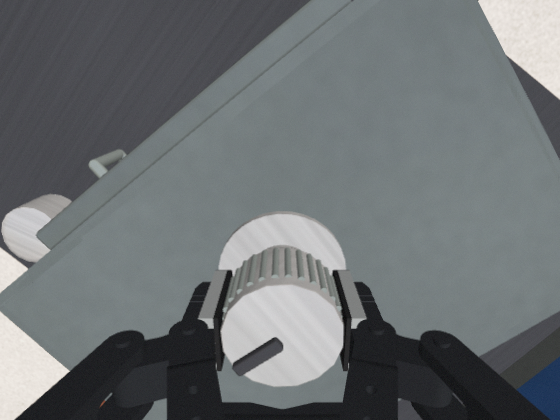

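View pics/top4.png

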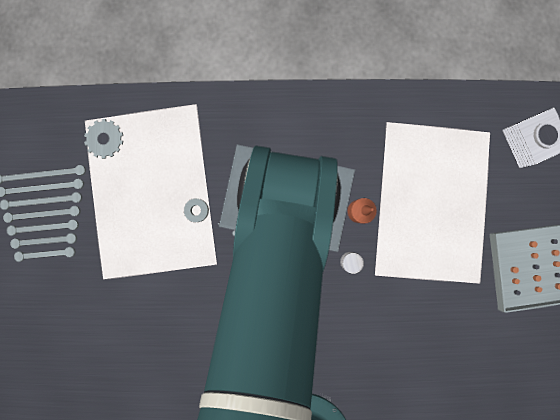

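The wrist view shows the cap held between both pads. The rib runs from (280,343) to (237,372), parallel to the door edge and toward the warmer's −y side. The door is flush. I'll put numbers on it.

```bash
python3 - <<'E'
from h import *
s=manip.state(); c=manip.get_calibration('wrist'); T=np.array(c['tool_from_camera']); Rt=R.from_quat(s['eef_rot']).as_matrix()
def rw(uv,z):
    sl=und(c,uv); d=np.c_[sl,np.ones(len(sl))]@T[:3,:3].T@Rt.T; o=Rt@T[:3,3]+s['position']
    return (o+d*((z-o[2])/d[:,2])[:,None])[:,:2]
im=cv2.imread('pics/wrist4.png').mean(2); mk=((im<110)).astype(np.uint8); mk[:325]=0;mk[385:]=0;mk[:,:231]=0;mk[:,300:]=0
n,l,st,ce=cv2.connectedComponentsWithStats(mk); i=l[358,258]; print(st[i])
v,u=np.nonzero(l==i); P=(rw(np.c_[u,v].astype(float),.2235)-WC)@Rw
vx,vy,x0,y0=cv2.fitLine((P*1000).astype(np.float32),cv2.DIST_L2,0,.01,.01).ravel()
cc=Rw.T@(np.array([.6128,.0292])-WC); m=P.mean(0)-cc
if vx*m[0]+vy*m[1]<0: vx,vy=-vx,-vy
print('cap joint',(np.arctan2(vy,vx)-np.pi)%(2*np.pi),'by centre',(np.arctan2(m[1],m[0])-np.pi)%(2*np.pi),P.mean(0),cc)
# door face/top from depth
d=np.load('pics/wrist4.npy'); v,u=np.nonzero(d>.05); sl=und(c,np.c_[u,v].astype(float)); p=np.c_[sl,np.ones(len(sl))]*d[v,u][:,None]
P3=(p@T[:3,:3].T+T[:3,3])@Rt.T+s['position']; L=(P3[:,:2]-WC)@Rw
k=(abs(P3[:,2]-.155)<.004)&(L[:,0]<-.085)&(L[:,0]>-.13)&(abs(L[:,1])<.09)
ys=np.round(L[k,1],2); yy=np.unique(ys); mn=[np.percentile(L[k,0][ys==a],3) for a in yy]
print('door outer edge',np.c_[yy,mn].round(4).tolist(), np.polyfit(yy,mn,1))
E
python3 m.py 2>/dev/null | head -0
python3 - <<'E'
from h import *
from m import cloud
for f in('top0','top4'):
    uv,P=cloud('top',f)
    for nm,c,z0,z1 in(('ring',(.609,.255),.012,.03),('piston',(.471,-.135),.036,.05),('bottle',(.599,-.155),.1,.155)):
        m=(np.hypot(P[:,0]-c[0],P[:,1]-c[1])<.045)&(P[:,2]>z0)&(P[:,2]<z1)
        print(f,nm,m.sum(),P[m,:2].mean(0).round(4))
E
```

```text
[232 337  51  40 827]
cap joint 1.5873609 by centre 1.4702690123570479 [-0.01661229 -0.00938594] [-0.01564212  0.00023233]
door outer edge [[-0.09, -0.1022], [-0.08, -0.1022], [-0.07, -0.1023], [-0.06, -0.1023], [-0.05, -0.1022], [-0.04, -0.102], [-0.03, -0.1021], [-0.02, -0.1021], [-0.01, -0.1021], [-0.0, -0.1019], [0.01, -0.102], [0.02, -0.102], [0.03, -0.1019], [0.04, -0.102], [0.05, -0.102], [0.06, -0.1021], [0.07, -0.1021], [0.08, -0.1019], [0.09, -0.0985]] [ 0.00686293 -0.10189908]
top0 ring 387 [0.609  0.2555]
top0 piston 322 [ 0.4714 -0.1361]
top0 bottle 64 [ 0.6003 -0.156 ]
top4 ring 386 [0.6087 0.2558]
top4 piston 326 [ 0.4711 -0.1359]
top4 bottle 65 [ 0.6003 -0.1559]
```

All the checks agree: the cap reads about 1.57, the door is shut and the loose parts haven't moved. Handing in.

Run:
```python
from h import *
manip.hold(.3); s=manip.state(); print(s['time'],s['grip_width'],s['position'],s['force']); manip.close_job()
```

```text
21.2417 0.5029716562310885 [0.6130532  0.02917115 0.1848204 ] [ 2.78872108  2.86350749 10.59207641]
the job is handed in; nothing more can be done
```

I pushed the door shut onto its catch, screwed the vent cap down to its stop, backed it off a quarter turn and handed the job in at 21.2 s, still gripping the cap. The interface gives no verdict, so the results below are my own checks.

- **Door:** after the push, its face lined up with the cabinet front to about 0.001 rad. At the end its outer edge was still straight and 12 mm out from the front, which is the panel's own thickness. Both pushes ended on the force limit, but the contact force had dropped to under 1 N at the end of the second. I relied on the measured angle rather than the force to call it shut.
- **Cap bottomed out:** the wrist moment jumped to about 1.4 N m after about 2.77 rad of clockwise turn. The rib in the first pictures had put the cap 2.74–2.82 rad up, so the two agree.
- **Quarter turn back:** the rib's direction in the last wrist picture gives 1.59 rad. A second reading, from the rib's position relative to the cap's centre, gave 1.47, and the tool's own rotation since the stop gives about 1.56. All three are within the 1.27–1.87 limits.
- **Grip:** the fingers stand at about 43 mm on the 44 mm cap, closed with a 50 N grip setting. The grasp point is about 2.5 mm from the cap's centre by calculation, and the arm was still.
- **Loose parts:** the ring, piston and bottle are within 1 mm of where they started.

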